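Turn the finishing set round onto the second rack

ROBOT

A 6-joint arm with a two-finger parallel gripper is mounted at the origin on a cart in front of the work surface, level with it; the furniture and walls round the work are solid. World frame = base frame: x ahead of the robot, y to its left, z up, the work surface at z = 0. Lengths are in m, angles in degrees, forces in N, time in s.
With the tool pointing down it reaches from about 0.25 to 0.725 m from the base axis. Payload 9.7 kg.
Tool frame: the origin (TCP) lies at the very end of the fingers, on their centre line; the grasp point (between the pads) lies grasp_offset behind it (grasp_offset is the distance from the TCP to the grasp point, in m); z points along the fingers, y is the line along which they close (so a half turn about z gives the same grasp; the last joint's range is limited). The gripper opens to 85 mm and grips with 20 to 120 N. Pads are 22 mm wide; open, the fingers measure 114 mm over their backs; the gripper's body (76 mm by 85 mm) begins 54 mm behind the grasp point. The pads swing forward as they close: fully open they stand 13 mm farther back than shut.
Start: joints at [-66.921, 4.979, 10.078, 95.1, 0, 90], TCP at [0.216, -0.506, 0.231] pointing down, gripper open.
Joint ranges: [-179.16, 179.16], [-48.56, 103.87], [-65.8, 70.77], [-126.05, 130.52], [-82.76, 87.17], [-180, 180]. Speed limits (degrees/s): [127.2, 127.2, 147.25, 180, 180, 180].

INTERFACE

Orientations are given as [roll, pitch, yaw] about the fixed x, y, z axes, in that order (R = Rz(yaw) Ry(pitch) Rx(roll)).
In Python, from workcell import get_obs, camera, calibration, job_done, recognise, cut_out, mark_of, grasp_offset gives the robot as it stands.
- The arm moves only by the tool servo_tool, never from a script. Its argument "moves" is a list of rows, each a list of 3 entries, a list of its own where there are three numbers: the turn, a rotation vector about the tool's x, y, z in degrees, then the shift along the tool's x, y, z in m, then the opening in per cent of the stroke, from 0 (shut) to 100 (fully open). In form: [[[ax, ay, az], [x, y, z], claw], ...]. A call has 1 to 12 rows; each row shifts and turns the commanded pose from where the row before left it, along the tool's axes as they then stand; what a row does not reach is not made up. A row lasts 1/10 s, in which the tool goes at most 50 mm and 8.59 degrees, less where a joint would pass 70% of its speed; a pose out of reach is approached as far as the arm can. A call is refused whole if a number of a shift passes 0.05 or a number of a turn 8.59, either way. A call with a gripper value outside its range is refused whole. The fingers move at their own pace and stop on an object; "force" is the grip in N (left out, the last holds). Time passes only in rows, so rows that do not move let the fingers close. It gives the time, the measured TCP pose, the force, the opening and the grip force at its end, in the units of the state.
- get_obs(): the state, without advancing time (a new reading comes with each control period).
- camera(name): name is "side" or "top"; returns (picture, depth): 480x640x3 uint8, red, green, blue; 480x640 float32, m along the optical axis (not along the pixel's ray), 0 where there is no reading.
- calibration(name): a dict with "camera_matrix" (3x3 intrinsics, pixels), "R" (3x3) and "t" (3): a world point X has camera coordinates R X + t. Camera axes: x right, y down, z forward; pixel columns grow to the right and rows downward; lengths in m; the calibration is good to about 2 mm. A picture is of the moment at which its call begins. calibration takes no time and is no camera call.
- job_done(): hands the job in; it is judged then, once.
Trained networks look in the newest picture that a camera, given by its name, has taken for a name from the list of things; names that differ only in an ending like _2 or _b are one class to them, and where a whole thing is asked for, a point or a joint stands for the part that bears it (a point fixed in the world has none). Each returns a list of dicts, best first, with "score" (0 to 1); they miss things now and then, are a little off and sometimes report something else, mostly with a low value. They report only what shows in the picture. A call takes as long as a camera call. They do not tell look-alikes from the thing itself.
- recognise(name, camera): "xyz" ([x, y, z] in m, in the coordinates of the camera as it stood for that picture, good to about 4 mm: the middle of the surface that is visible of it).
- cut_out(name, camera): "mask" (480x640 bool, what is visible of it).
- mark_of(name, camera): "xyz" ([x, y, z] in m, in the coordinates of the camera as it stood for that picture, good to about 4 mm: a listed point, or the origin of a listed thing).
The state is a dict: "time": time; "q": joint angles; "qd": joint speeds; "joint_efforts": joint torques, N m; "ee_pos": TCP position; "tcp_rot": TCP orientation; "wrist_force": force on the tool from outside, world axes, zero at the start; "torque": the same for the moment, N m; "opening": finger opening in m; "grasp_force": force on a finger pad.
Only numpy, scipy, OpenCV 4.12 (cv2) and the standard library are available. Lean on these libraries where they do the work, as an engineer would, in place of code of your own. Each camera call takes 0.05 s, during which the arm holds its last target. There are 200 camera calls.

TASK

The four parts of the finishing set (steel jig block, guide comb, oil bottle, battery cell) stand in a row on one rack in the order of use; move them all to the empty rack with the cork pads in the reverse order, so that the part now at the left end comes to the right end and so on, because the next person works from the other side of the bench. Put one part on the middle of each pad, the same side up as now (bottle and cell upright), and let go of them all.

Things in the scene. Friction and masses are not known exactly. Their poses are not given: they have to be found in the camera images.
- block: Grey steel jig block 66 x 52 x 18 mm with small dark corner holes, 0.3 to 0.6 kg. Origin: centre of its underside; x along the 66 mm side, y along the 52 mm side, z up. Starts with x along the row; y is across the rack, and its sides stand 8 mm out over the rack's long edges, where it can be gripped.
- comb: Black guide comb, 42 (x) x 44 (y) x 12 mm, 15 g. Origin: centre of its underside, z up. Solid spine 14 mm wide, 44 mm long along y, 12 mm high, centred at x = -14 mm; thin teeth 7 mm high from there to x = +21 mm. Starts with y across the rack: the spine's ends stand 4 mm out over the rack's long edges, where it can be gripped.
- bottle: Upright cream oil bottle with a thin pointed red nozzle, 28 mm round up to 50 mm height, 83 mm high in all, 35 to 70 g. Origin: centre of its underside, z up.
- cell: Upright AA battery cell, orange with a white band, 14 mm round, 50 mm high with its contact, 24 g. Origin: centre of its underside, z up.
- block_nest: Grey plastic nest tile on the first rack in which the block starts; fixed, stays there. 36 mm deep, 76 mm along the row, 6 mm thick. Two ribs across the tile, 6 mm high, 70 mm apart inside. Origin: centre of its underside, z up, y along the row to the left seen from the robot; the block stands on its floor, 6 mm above the origin, 30 mm above the bench.
- comb_nest: Grey plastic nest tile on the first rack in which the comb starts; fixed, stays there. 36 mm deep, 76 mm along the row, 6 mm thick. Two ribs across the tile, 6 mm high, 46 mm apart inside. Origin: centre of its underside, z up, y along the row to the left seen from the robot; the comb stands on its floor, 6 mm above the origin, 30 mm above the bench.
- bottle_nest: Grey plastic nest tile on the first rack in which the bottle starts; fixed, stays there. 36 mm deep, 76 mm along the row, 6 mm thick. A round collar on it, 34 mm inside, 39 mm outside, 6 mm high. Origin: centre of its underside, z up, y along the row to the left seen from the robot; the bottle stands on its floor, 6 mm above the origin, 30 mm above the bench.
- cell_nest: Grey plastic nest tile on the first rack in which the cell starts; fixed, stays there. 36 mm deep, 76 mm along the row, 6 mm thick. A round collar on it, 18 mm inside, 23 mm outside, 8 mm high. Origin: centre of its underside, z up, y along the row to the left seen from the robot; the cell stands on its floor, 6 mm above the origin, 30 mm above the bench.
- first_rack: Fixed rack that carries the four nests at the start: bare aluminium bar 36 mm deep, 328 mm long, on an end foot each side (60 x 14 mm), open below between. Origin: on the bench under its middle; y along the row (left from the robot), x away, z up. Nests at y +117, +39, -39, -117 mm, in any order.
- second_rack: Empty fixed rack: aluminium bar 36 mm deep, 328 mm long, on an end foot each side (60 x 14 mm), open below between. Four flat cork pads, 66 mm along the row, tops 30 mm above the bench. Origin: on the bench under its middle; y along the row (left from the robot), x away, z up. Pad centres: x 0, y +117, +39, -39, -117 mm.
Mind the look-alikes: they are no part of the job. There is more than one size of the bottle; the job needs the smaller.

How it is judged:
By the outcome, as a careful person would: the job done as asked, in the order asked, and still so for the second after the job is handed in, with the robot touching nothing.
It also fails if it takes over 109 s, if anything falls off the work surface, if the arm or the gripper's body presses on something with over 40 N, if the wrist force passes 120 N, or if a joint passes its speed limit or range.

## Working session

There is one attempt and no reset: what is moved stays moved. The work goes in short steps, Python scripts to look and compute and a tool call to move; the robot and the scene stay as the last step left them, time stands still between calls to the robot, and variables do not carry over. Pictures are saved under pics/ and viewed, at most 14 in all, crops included, and the job is handed in when it is done.

Besides the shell and the picture viewer there is one more tool, called after ">>>" as name(argument=value, ...), one argument or row to a line, values as JSON. servo_tool: Moves the arm, as the interface text tells. Its arguments: {"type":"object","properties":{"moves":{"type":"array"},"force":{"type":"number"}},"required":["moves"]}

```bash
mkdir -p pics; cat > h.py <<'E'
import numpy as np, cv2
from workcell import *
def towld(p,n):
    c=calibration(n); return np.array(c["R"]).T@(np.array(p)-np.array(c["t"]))
E
python3 - <<'E'
from h import *
print(get_obs(),grasp_offset)
for n in("top","side"):
    p,d=camera(n); cv2.imwrite(f"pics/{n}0.png",p[:,:,::-1]); np.save(f"{n}d.npy",d)
    c=calibration(n); print(n,-np.array(c["R"]).T@np.array(c["t"]))
for k in "block comb bottle cell block_nest comb_nest bottle_nest cell_nest first_rack second_rack".split():
    for n in("top",):
        print(k,n,[(round(r["score"],2),towld(r["xyz"],n).round(3).tolist()) for r in mark_of(k,n)[:3]])
E
```

```text
{'time': 0.0, 'q': array([-6.69226629e+01,  5.01089427e+00,  1.00335251e+01,  9.50991719e+01,
       -7.69809065e-04,  9.00020188e+01]), 'qd': array([-0.07953061,  0.082912  ,  0.06382219, -0.00481575,  0.00780805,
        0.04695101]), 'joint_efforts': array([-2.58952001e-03, -5.20368290e+01,  4.64822602e+01,  1.55816926e-02,
       -2.86080385e-04,  3.27990051e-06]), 'ee_pos': array([ 0.21549067, -0.50577482,  0.23057672]), 'tcp_rot': array([-1.79923459e+02,  7.72505240e-04,  2.30753193e+01]), 'wrist_force': array([ 0.62013556, -0.31547458,  0.16460702]), 'torque': array([0.04013608, 0.01727494, 0.00254033]), 'grasp_force': 0.0, 'opening': 0.08533441548034654} 0.0187
top [ 0.29939164 -0.12392753  1.189741  ]
side [0.44623058 0.81727632 0.58184831]
block top [(0.89, [0.434, 0.188, 0.027])]
comb top [(0.54, [0.464, -0.043, 0.029])]
bottle top [(0.98, [0.543, 0.12, 0.002]), (0.56, [0.457, 0.034, 0.027])]
cell top [(0.74, [0.446, 0.106, 0.027]), (0.52, [0.448, 0.112, 0.026])]
block_nest top []
comb_nest top [(0.83, [0.465, -0.048, 0.022])]
bottle_nest top [(0.82, [0.455, 0.035, 0.025]), (0.27, [0.446, 0.109, 0.027])]
cell_nest top [(0.86, [0.447, 0.107, 0.026])]
first_rack top [(0.64, [0.456, 0.073, -0.002]), (0.19, [0.466, -0.044, 0.031])]
second_rack top [(0.63, [0.497, -0.321, -0.001])]
```

View pics/top0.png

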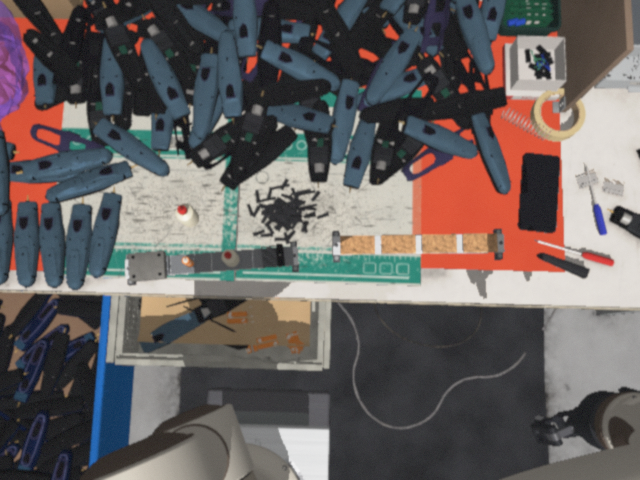

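View pics/side0.png

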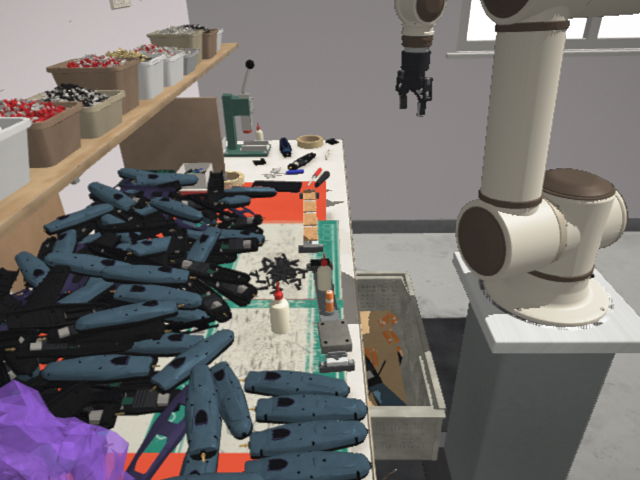

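```bash
python3 - <<'E'
from h import *
a=cv2.imread("pics/top0.png"); s=cv2.imread("pics/side0.png")
A=cv2.resize(a[225:295,115:315],None,fx=4,fy=4,interpolation=3); B=cv2.resize(a[220:270,320:520],None,fx=4,fy=4,interpolation=3)
cv2.imwrite("pics/c1.png",np.vstack([A,B])); 
cv2.imwrite("pics/c2.png",cv2.resize(s[180:380,240:370],None,fx=3,fy=3,interpolation=3))
for n in("top","side"):
    c=calibration(n); K=np.array(c["camera_matrix"]); d=np.load(n+"d.npy")
    v,u=np.mgrid[:480,:640]; P=np.stack([(u-K[0,2])/K[0,0]*d,(v-K[1,2])/K[1,1]*d,d],-1)
    W=(P-np.array(c["t"]))@np.array(c["R"]); W[d==0]=9; np.save(n+"W.npy",W)
    print(K[0,0])
    for y0,y1 in((-.11,.27),(-.51,-.13)):
        m=(W[...,0]>.38)&(W[...,0]<.54)&(W[...,1]>y0)&(W[...,1]<y1)&(W[...,2]>.014)&(W[...,2]<.12)
        if n=="top" : 
            k,l,st,ce=cv2.connectedComponentsWithStats(m.astype(np.uint8))
            i=1+np.argmax(st[1:,4]); mm=l==i
            print(n,st[i],cv2.minAreaRect(W[mm][:,:2].astype(np.float32)),np.median(W[mm][:,2]))
for k in "block comb bottle cell second_rack first_rack comb_nest bottle_nest cell_nest block_nest".split():
        print(k,[(round(r["score"],2),towld(r["xyz"],"side").round(3).tolist()) for r in mark_of(k,"side")[:3]])
E
```

```text
619.488322572179
top [ 125  241  174   44 3841] ((0.45210668444633484, 0.07281044125556946), (0.05699297785758972, 0.3291884660720825), 6.467071533203125) 0.03306013276038696
top [ 332  228  173   33 3451] ((0.49935364723205566, -0.32046568393707275), (0.05884356424212456, 0.32865259051322937), 2.4339938163757324) 0.028431319680510686
471.8706868234399
block [(0.63, [0.439, 0.187, 0.032])]
comb []
bottle [(0.91, [0.536, 0.121, -0.001]), (0.6, [0.46, 0.03, 0.032])]
cell [(0.49, [0.445, 0.106, 0.036])]
second_rack [(0.68, [0.497, -0.322, 0.004])]
first_rack []
comb_nest [(0.45, [0.464, -0.043, 0.021]), (0.21, [0.446, 0.108, 0.034])]
bottle_nest [(0.5, [0.454, 0.026, 0.028])]
cell_nest [(0.57, [0.453, 0.108, 0.025])]
block_nest [(0.57, [0.44, 0.184, 0.023])]
```

View pics/c1.png

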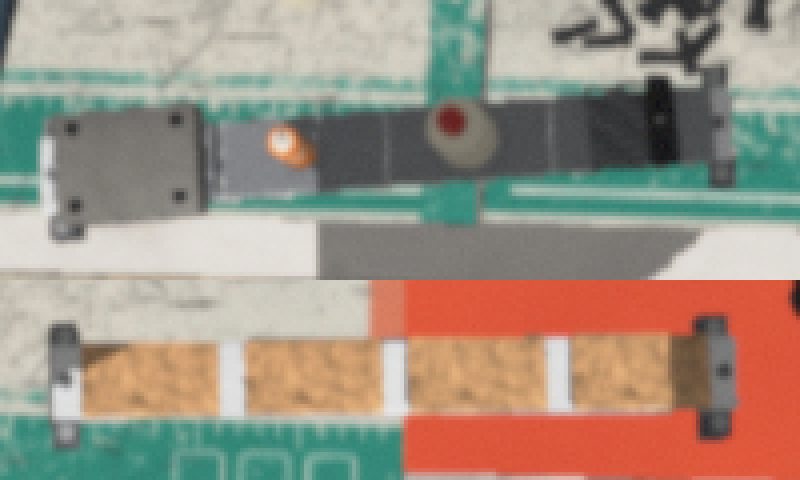

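View pics/c2.png

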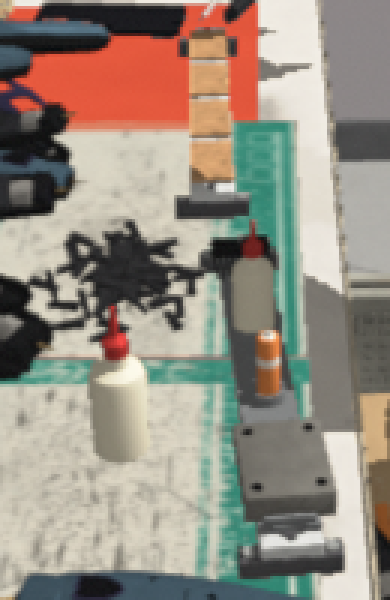

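```bash
python3 - <<'E'
from h import *
W=np.load("topW.npy")
def fit(y0,y1,ylo,yhi,zl=.018,zh=.04):
    m=(W[...,0]>.40)&(W[...,0]<.54)&(W[...,1]>y0)&(W[...,1]<y1)&(W[...,2]>zl)&(W[...,2]<zh)
    k,l,st,ce=cv2.connectedComponentsWithStats(m.astype(np.uint8)); m=l==1+np.argmax(st[1:,4])
    ys,xs=[],[]
    for u in range(640):
        p=W[:,u][m[:,u]]
        if len(p)>8 and ylo<p[:,1].mean()<yhi: ys.append(p[:,1].mean()); xs.append((p[:,0].min()+p[:,0].max())/2); 
    f=np.polyfit(ys,xs,1); e=W[m][:,1]; 
    print("yaw",-np.degrees(np.arctan(f[0])),"yends",np.percentile(e,[.3,99.7]),"xmid",np.polyval(f,(y0+y1)/2),(y0+y1)/2,"n",len(ys))
    return f
f2=fit(-.51,-.13,-.465,-.18)
f1=fit(-.11,.26,-.015,.135)
# block top
def rect(b,n):
    m=(W[...,0]>b[0])&(W[...,0]<b[1])&(W[...,1]>b[2])&(W[...,1]<b[3])&(W[...,2]>b[4])&(W[...,2]<b[5])
    print(n,cv2.minAreaRect(W[m][:,:2].astype(np.float32)),m.sum(),np.median(W[m],0))
rect((.38,.5,.14,.25,.041,.056),"block")
rect((.42,.5,-.10,-.035,.037,.05),"comb")
rect((.42,.5,.08,.14,.065,.09),"celltop")
rect((.42,.5,0,.07,.065,.12),"bottletop")
E
```

```text
yaw 2.560892680581637 yends [-0.48293326 -0.15774469] xmid 0.4989112379047178 -0.32 n 150
yaw 6.204932865147256 yends [-0.05523927  0.15902616] xmid 0.4524813416078494 0.07500000000000001 n 67
block ((0.43930917978286743, 0.18899264931678772), (0.052857495844364166, 0.0679735392332077), 7.117799758911133) 1009 [0.43919989 0.18836074 0.04740759]
comb ((0.4677482843399048, -0.0524338074028492), (0.04243757575750351, 0.033855460584163666), 4.753251552581787) 183 [ 0.46675076 -0.05727776  0.04088609]
celltop ((0.4481663405895233, 0.11041213572025299), (0.013819585554301739, 0.012364525347948074), 18.385881423950195) 55 [0.44729955 0.10977904 0.07584843]
bottletop ((0.45712798833847046, 0.03275083750486374), (0.02715156227350235, 0.02673080936074257), 27.80576515197754) 192 [0.45527896 0.03081697 0.07760399]
```

>>> servo_tool(
  moves=[
    [[0, 0, -8], [0, 0, 0], 100],
    [[0, 0, -8], [0, 0, 0], 100],
    [[0, 0, -8], [0, 0, 0], 100],
    [[0, 0, -8], [0, 0, 0], 100],
    [[0, 0, -8], [0, 0, 0], 100],
    [[0, 0, -8], [0, 0, 0], 100],
    [[0, 0, -8], [0, 0, 0], 100],
    [[0, 0, -8], [0, 0, 0], 100],
    [[0, 0, -8], [0, 0, 0], 100],
    [[0, 0, -1.4], [0.045, 0.03, 0], 100],
    [[0, 0, 0], [0.045, 0.03, 0], 100],
    [[0, 0, 0], [0.045, 0.03, 0], 100],
  ],
  force=40,
)

```text
time: 2.3
ee_pos: [0.2855, -0.3718, 0.2311]
tcp_rot: [180.0, -0.0, 96.4]
wrist_force: [1.4, 0.0, 0.4]
opening: 0.0853
grasp_force: 0.0
```

>>> servo_tool(
  moves=[
    [[0, 0, 0], [0.0365, 0.0269, 0], 100],
    [[0, 0, 0], [0.0365, 0.0269, 0], 100],
    [[0, 0, 0], [0.0365, 0.0269, 0], 100],
    [[0, 0, 0], [0.0365, 0.0269, 0], 100],
    [[0, 0, 0], [0.0365, 0.0269, 0], 100],
    [[0, 0, 0], [0.0365, 0.0269, 0], 100],
    [[0, 0, 0], [0.0365, 0.0269, 0], 100],
    [[0, 0, 0], [0.0365, 0.0269, 0], 100],
    [[0, 0, 0], [0, 0, 0.05], 100],
    [[0, 0, 0], [0, 0, 0.05], 100],
    [[0, 0, 0], [0, 0, 0], 100],
    [[0, 0, 0], [0, 0, 0], 100],
  ],
)

```text
time: 3.5
ee_pos: [0.4659, -0.0588, 0.1323]
tcp_rot: [-180.0, -0.0, 96.5]
wrist_force: [-0.9, 0.1, 1.2]
opening: 0.0854
grasp_force: 0.0
```

```bash
cat > go.py <<'E'
import sys
from h import *
o=get_obs(); x,y,z=map(float,sys.argv[1:4]); a=np.radians(o["tcp_rot"][2])
d=np.array([x,y,z])-o["ee_pos"]; c,s=np.cos(a),np.sin(a)
print(o["time"],"tool shift",np.round([d[0]*c+d[1]*s,d[0]*s-d[1]*c,-d[2]],4),o["tcp_rot"].round(2),o["ee_pos"].round(4))
E
python3 go.py .4669 -.0574 .014
```

```text
3.5 tool shift [0.0013 0.0011 0.1183] [-1.7997e+02 -1.0000e-02  9.6470e+01] [ 0.4659 -0.0588  0.1323]
```

>>> servo_tool(
  moves=[
    [[0, 0, 0], [0.0013, 0.0011, 0.045], 100],
    [[0, 0, 0], [0, 0, 0.045], 100],
    [[0, 0, 0], [0, 0, 0.028], 100],
    [[0, 0, 0], [0, 0, 0], 100],
    [[0, 0, 0], [0, 0, 0], 100],
    [[0, 0, 0], [0, 0, 0], 10],
    [[0, 0, 0], [0, 0, 0], 10],
    [[0, 0, 0], [0, 0, 0], 10],
    [[0, 0, 0], [0, 0, 0], 10],
    [[0, 0, 0], [0, 0, 0], 10],
    [[0, 0, 0], [0, 0, 0], 10],
    [[0, 0, 0], [0, 0, 0], 10],
  ],
  force=25,
)

```text
time: 4.7
ee_pos: [0.4681, -0.0575, 0.0149]
tcp_rot: [179.9, 0.0, 96.5]
wrist_force: [-1.8, -1.5, 8.2]
opening: 0.0435
grasp_force: 24.6
```

>>> servo_tool(
  moves=[
    [[0, 0, 0], [0, 0, -0.01], 10],
    [[0, 0, 0], [0, 0, -0.03], 10],
    [[0, 0, 0], [0, 0, -0.045], 10],
    [[0, 0, 0], [0, 0, -0.045], 10],
    [[0, 0, 0], [0, 0, 0], 10],
  ],
)

```text
time: 5.2
ee_pos: [0.4695, -0.0576, 0.1504]
tcp_rot: [179.5, 0.1, 96.5]
wrist_force: [-0.4, -0.4, -0.6]
opening: 0.0433
grasp_force: 25.7
```

```bash
python3 go.py .4933 -.2176 .0149; python3 - <<'E'
from h import *
o=get_obs();print(o["wrist_force"],o["opening"])
p,d=camera("side"); cv2.imwrite("pics/s1.png",cv2.resize(p[160:330,230:400,::-1],None,fx=3,fy=3))
E
```

```text
5.2 tool shift [-0.1617  0.0056  0.1355] [1.7948e+02 1.2000e-01 9.6480e+01] [ 0.4695 -0.0576  0.1504]
[-0.37901507 -0.35769756 -0.62878017] 0.04334642926366484
```

View pics/s1.png

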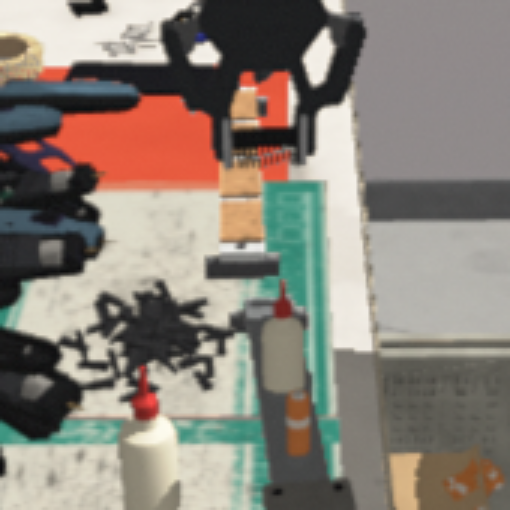

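>>> servo_tool(
  moves=[
    [[0, 0, 4], [-0.0404, 0, 0], 10],
    [[0, 0, 0], [-0.0404, 0, 0], 10],
    [[0, 0, 0], [-0.0404, 0, 0], 10],
    [[0, 0, 0], [-0.0404, 0, 0], 10],
    [[0, 0, 0], [0, 0, 0.04], 10],
    [[0, 0, 0], [0, 0, 0], 10],
    [[0, 0, 0], [0, 0, 0], 10],
    [[0, 0, 0], [0, 0, 0], 10],
  ],
)

```text
time: 6.05
ee_pos: [0.4773, -0.218, 0.1048]
tcp_rot: [179.9, 0.0, 92.5]
wrist_force: [-0.7, 0.3, 0.1]
opening: 0.0433
grasp_force: 25.7
```

```bash
python3 go.py .4945 -.2176 .0155
```

```text
6.05 tool shift [-0.0004  0.0172  0.0893] [1.7994e+02 2.0000e-02 9.2540e+01] [ 0.4773 -0.218   0.1048]
```

>>> servo_tool(
  moves=[
    [[0, 0, 0], [0, 0.0172, 0.0], 10],
    [[0, 0, 0], [0, 0, 0.04], 10],
    [[0, 0, 0], [0, 0, 0.03], 10],
    [[0, 0, 0], [0, 0, 0.01], 10],
    [[0, 0, 0], [0, 0, 0.008], 10],
    [[0, 0, 0], [0, 0, 0], 10],
    [[0, 0, 0], [0, 0, 0], 10],
  ],
)

```text
time: 6.75
ee_pos: [0.4949, -0.2181, 0.017]
tcp_rot: [179.9, 0.1, 92.5]
wrist_force: [0.8, -1.0, -0.4]
opening: 0.0432
grasp_force: 25.7
```

```bash
python3 go.py .4945 -.2176 .0149; python3 -c "
from h import *
p,d=camera('top'); cv2.imwrite('pics/t2.png',cv2.resize(p[210:290,300:520,::-1],None,fx=3.6,fy=3.6,interpolation=3))"
```

```text
6.75 tool shift [ 0.0005 -0.0004  0.0021] [1.7989e+02 5.0000e-02 9.2490e+01] [ 0.4949 -0.2181  0.017 ]
```

>>> servo_tool(
  moves=[
    [[0, 0, 0], [0.0005, 0, 0.002], 10],
    [[0, 0, 0], [0, 0, 0], 10],
    [[0, 0, 0], [0, 0, 0], 10],
    [[0, 0, 0], [0, 0, 0], 100],
    [[0, 0, 0], [0, 0, 0], 100],
    [[0, 0, 0], [0, 0, 0], 100],
    [[0, 0, 0], [0, 0, 0], 100],
    [[0, 0, 0], [0, 0, -0.03], 100],
    [[0, 0, 0], [0, 0, -0.05], 100],
    [[0, 0, 0], [0, 0, -0.05], 100],
    [[0, 0, 0], [0, 0, -0.04], 100],
    [[0, 0, 0], [0, 0, 0], 100],
  ],
)

```text
time: 8.0
ee_pos: [0.4959, -0.2181, 0.1896]
tcp_rot: [179.5, 0.2, 92.5]
wrist_force: [-0.2, 0.6, -0.5]
opening: 0.0855
grasp_force: 0.0
```

```bash
python3 go.py .456 .0332 .15
```

```text
8.0 tool shift [ 0.2528 -0.029   0.0396] [179.54   0.22  92.48] [ 0.4959 -0.2181  0.1896]
```

>>> servo_tool(
  moves=[
    [[0, 0, 0], [0.0422, -0.0047, 0], 100],
    [[0, 0, 0], [0.0422, -0.0047, 0], 100],
    [[0, 0, 0], [0.0422, -0.0047, 0], 100],
    [[0, 0, 0], [0.0422, -0.0047, 0], 100],
    [[0, 0, 0], [0.0422, -0.0047, 0], 100],
    [[0, 0, 0], [0.0422, -0.0047, 0], 100],
    [[0, 0, 0], [0, 0, 0.02], 100],
    [[0, 0, 0], [0, 0, 0], 100],
    [[0, 0, 0], [0, 0, 0], 100],
  ],
)

```text
time: 8.9
ee_pos: [0.4546, 0.0342, 0.163]
tcp_rot: [-179.9, 0.0, 92.5]
wrist_force: [0.2, 0.2, -0.5]
opening: 0.0853
grasp_force: 0.0
```

```bash
python3 go.py .457 .0335 .050; python3 - <<'E'
from h import *
p,d=camera('top'); cv2.imwrite('pics/t3.png',cv2.resize(p[210:290,220:520,::-1],None,fx=2.6,fy=2.6,interpolation=3))
print([(round(r["score"],2),towld(r["xyz"],"top").round(3).tolist()) for r in mark_of("comb","top")[:3]])
c=calibration("top"); K=np.array(c["camera_matrix"])
v,u=np.mgrid[:480,:640]; P=np.stack([(u-K[0,2])/K[0,0]*d,(v-K[1,2])/K[1,1]*d,d],-1)
W=(P-np.array(c["t"]))@np.array(c["R"])
m=(abs(W[...,0]-.494)<.06)&(abs(W[...,1]+.21)<.05)&(W[...,2]>.037)&(W[...,2]<.05)
print(m.sum(),np.median(W[m],0),cv2.minAreaRect(W[m][:,:2].astype(np.float32)))
E
```

```text
8.9 tool shift [-0.0008  0.0024  0.113 ] [-1.7993e+02  1.0000e-02  9.2480e+01] [0.4546 0.0342 0.163 ]
[(0.66, [0.493, -0.205, 0.028])]
193 [ 0.49395998 -0.2158719   0.04056035] ((0.49506744742393494, -0.20455804467201233), (0.0435824915766716, 0.041478030383586884), 1.0857840776443481)
```

View pics/t3.png

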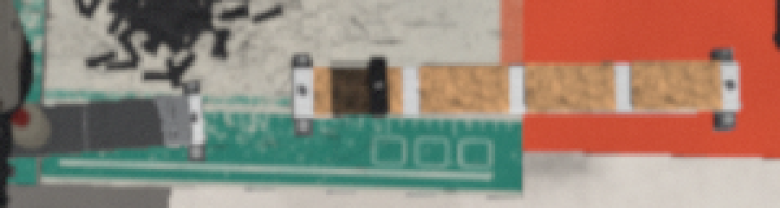

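Comb lies centred on the left pad (crop px ~310-400, spine at 378). Next, the bottle.

>>> servo_tool(
  moves=[
    [[0, 0, 0], [-0.0008, 0.0024, 0.04], 100],
    [[0, 0, 0], [0, 0, 0.045], 100],
    [[0, 0, 0], [0, 0, 0.028], 100],
    [[0, 0, 0], [0, 0, 0], 100],
    [[0, 0, 0], [0, 0, 0], 100],
    [[0, 0, 0], [0, 0, 0], 5],
    [[0, 0, 0], [0, 0, 0], 5],
    [[0, 0, 0], [0, 0, 0], 5],
    [[0, 0, 0], [0, 0, 0], 5],
    [[0, 0, 0], [0, 0, 0], 5],
    [[0, 0, 0], [0, 0, 0], 5],
    [[0, 0, 0], [0, 0, 0], 5],
  ],
  force=30,
)

```text
time: 10.2
ee_pos: [0.4577, 0.0338, 0.0511]
tcp_rot: [179.9, 0.0, 92.5]
wrist_force: [-2.2, -0.7, 6.1]
opening: 0.0265
grasp_force: 29.4
```

```bash
python3 go.py .4973 -.2815 .050
```

```text
10.2 tool shift [-0.3167  0.0259  0.0011] [179.93   0.    92.48] [0.4577 0.0338 0.0511]
```

>>> servo_tool(
  moves=[
    [[0, 0, 0], [0, 0, -0.01], 5],
    [[0, 0, 0], [0, 0, -0.03], 5],
    [[0, 0, 0], [0, 0, -0.03], 5],
    [[0, 0, 0], [-0.0452, 0.0037, 0], 5],
    [[0, 0, 0], [-0.0452, 0.0037, 0], 5],
    [[0, 0, 0], [-0.0452, 0.0037, 0], 5],
    [[0, 0, 0], [-0.0452, 0.0037, 0], 5],
    [[0, 0, 0], [-0.0452, 0.0037, 0], 5],
    [[0, 0, 0], [-0.0452, 0.0037, 0], 5],
    [[0, 0, 0], [-0.0452, 0.0037, 0], 5],
    [[0, 0, 0], [0, 0, 0], 5],
    [[0, 0, 0], [0, 0, 0], 5],
  ],
)

```text
time: 11.4
ee_pos: [0.4966, -0.2819, 0.1201]
tcp_rot: [-179.9, -0.0, 92.4]
wrist_force: [-0.1, 0.5, 0.2]
opening: 0.0264
grasp_force: 29.7
```

```bash
python3 go.py .4973 -.2815 .0511
```

```text
11.4 tool shift [0.0004 0.0008 0.069 ] [-1.7995e+02 -5.0000e-02  9.2370e+01] [ 0.4966 -0.2819  0.1201]
```

>>> servo_tool(
  moves=[
    [[0, 0, 0], [0, 0.0008, 0.03], 5],
    [[0, 0, 0], [0, 0, 0.025], 5],
    [[0, 0, 0], [0, 0, 0.008], 5],
    [[0, 0, 0], [0, 0, 0.004], 5],
    [[0, 0, 0], [0, 0, 0], 5],
    [[0, 0, 0], [0, 0, 0], 5],
    [[0, 0, 0], [0, 0, 0], 5],
  ],
)

```text
time: 12.1
ee_pos: [0.4983, -0.2814, 0.0546]
tcp_rot: [179.9, 0.1, 92.5]
wrist_force: [-0.2, -0.1, -0.5]
opening: 0.0264
grasp_force: 29.7
```

>>> servo_tool(
  moves=[
    [[0, 0, 0], [0, 0, 0.0015], 5],
    [[0, 0, 0], [0, 0, 0.0015], 5],
    [[0, 0, 0], [0, 0, 0.0005], 5],
    [[0, 0, 0], [0, 0, 0], 5],
    [[0, 0, 0], [0, 0, 0], 5],
  ],
)

```text
time: 12.6
ee_pos: [0.498, -0.2815, 0.051]
tcp_rot: [179.9, 0.0, 92.5]
wrist_force: [-3.1, 0.3, 8.8]
opening: 0.0263
grasp_force: 30.6
```

Contact; release gently and go up.

>>> servo_tool(
  moves=[
    [[0, 0, 0], [0, 0, -0.0005], 5],
    [[0, 0, 0], [0, 0, 0], 40],
    [[0, 0, 0], [0, 0, 0], 70],
    [[0, 0, 0], [0, 0, 0], 100],
    [[0, 0, 0], [0, 0, 0], 100],
    [[0, 0, 0], [0, 0, 0], 100],
    [[0, 0, 0], [0, 0, 0], 100],
    [[0, 0, 0], [0, 0, -0.03], 100],
    [[0, 0, 0], [0, 0, -0.05], 100],
    [[0, 0, 0], [0, 0, -0.05], 100],
    [[0, 0, 0], [0, 0, -0.02], 100],
    [[0, 0, 0], [0, 0, 0], 100],
  ],
)

```text
time: 13.8
ee_pos: [0.4989, -0.2819, 0.2043]
tcp_rot: [179.7, 0.2, 92.5]
wrist_force: [0.4, 0.0, 0.3]
opening: 0.0853
grasp_force: 0.0
```

```bash
python3 go.py .448 .1105 .045
```

```text
13.8 tool shift [ 0.3942 -0.0339  0.1593] [179.7    0.18  92.48] [ 0.4989 -0.2819  0.2043]
```

>>> servo_tool(
  moves=[
    [[0, 0, 0], [0.0438, -0.0038, 0], 100],
    [[0, 0, 0], [0.0438, -0.0038, 0], 100],
    [[0, 0, 0], [0.0438, -0.0038, 0], 100],
    [[0, 0, 0], [0.0438, -0.0038, 0], 100],
    [[0, 0, 0], [0.0438, -0.0038, 0], 100],
    [[0, 0, 0], [0.0438, -0.0038, 0], 100],
    [[0, 0, 0], [0.0438, -0.0038, 0], 100],
    [[0, 0, 0], [0.0438, -0.0038, 0], 100],
    [[0, 0, 0], [0.0438, -0.0038, 0], 100],
    [[0, 0, 0], [0, 0, 0.05], 100],
    [[0, 0, 0], [0, 0, 0], 100],
    [[0, 0, 0], [0, 0, 0], 100],
  ],
)

```text
time: 15.0
ee_pos: [0.4457, 0.1108, 0.1497]
tcp_rot: [-179.9, 0.0, 92.5]
wrist_force: [-0.7, 0.7, 0.7]
opening: 0.0855
grasp_force: 0.0
```

```bash
python3 go.py .448 .1105 .046; python3 - <<'E'
from h import *
p,d=camera('top'); cv2.imwrite('pics/t4.png',cv2.resize(p[200:280,320:520,::-1],None,fx=4,fy=4,interpolation=3))
c=calibration("top"); K=np.array(c["camera_matrix"])
v,u=np.mgrid[:480,:640]; P=np.stack([(u-K[0,2])/K[0,0]*d,(v-K[1,2])/K[1,1]*d,d],-1)
W=(P-np.array(c["t"]))@np.array(c["R"])
m=(abs(W[...,0]-.498)<.04)&(abs(W[...,1]+.281)<.04)&(W[...,2]>.065)&(W[...,2]<.12)
print(m.sum(),np.percentile(W[m],[1,50,99],0),cv2.minAreaRect(W[m][:,:2].astype(np.float32)))
E
```

```text
15.0 tool shift [-0.0004  0.0023  0.1037] [-1.7985e+02  4.0000e-02  9.2480e+01] [0.4457 0.1108 0.1497]
187 [[ 0.48495409 -0.29512993  0.06641635]
 [ 0.49625693 -0.27978547  0.07767302]
 [ 0.51035614 -0.26813779  0.11064388]] ((0.4980572462081909, -0.28121721744537354), (0.026941899210214615, 0.02607565186917782), 59.35799026489258)
```

Bottle stands at (0.498, -0.281), upright. Cell next.

>>> servo_tool(
  moves=[
    [[0, 0, 0], [-0.0004, 0.0023, 0.04], 100],
    [[0, 0, 0], [0, 0, 0.04], 100],
    [[0, 0, 0], [0, 0, 0.023], 100],
    [[0, 0, 0], [0, 0, 0], 100],
    [[0, 0, 0], [0, 0, 0], 100],
    [[0, 0, 0], [0, 0, 0], 0],
    [[0, 0, 0], [0, 0, 0], 0],
    [[0, 0, 0], [0, 0, 0], 0],
    [[0, 0, 0], [0, 0, 0], 0],
    [[0, 0, 0], [0, 0, 0], 0],
    [[0, 0, 0], [0, 0, 0], 0],
    [[0, 0, 0], [0, 0, 0], 0],
  ],
  force=25,
)

```text
time: 16.25
ee_pos: [0.449, 0.1109, 0.0476]
tcp_rot: [180.0, -0.0, 92.5]
wrist_force: [-0.6, -0.7, 3.4]
opening: 0.013
grasp_force: 25.3
```

```bash
python3 go.py .5007 -.3595 .046
```

```text
16.25 tool shift [-0.4722  0.0313  0.0016] [179.97  -0.    92.48] [0.449  0.1109 0.0476]
```

>>> servo_tool(
  moves=[
    [[0, 0, 0], [0, 0, -0.01], 0],
    [[0, 0, 0], [0, 0, -0.03], 0],
    [[0, 0, 0], [0, 0, -0.045], 0],
    [[0, 0, 0], [0, 0, -0.04], 0],
    [[0, 0, 0], [-0.0429, 0.0028, 0], 0],
    [[0, 0, 0], [-0.0429, 0.0028, 0], 0],
    [[0, 0, 0], [-0.0429, 0.0028, 0], 0],
    [[0, 0, 0], [-0.0429, 0.0028, 0], 0],
    [[0, 0, 0], [-0.0429, 0.0028, 0], 0],
    [[0, 0, 0], [-0.0429, 0.0028, 0], 0],
    [[0, 0, 0], [-0.0429, 0.0028, 0], 0],
    [[0, 0, 0], [-0.0429, 0.0028, 0], 0],
  ],
)

```text
time: 17.45
ee_pos: [0.4858, -0.2329, 0.1728]
tcp_rot: [180.0, 0.0, 92.5]
wrist_force: [1.2, 0.7, 0.1]
opening: 0.0134
grasp_force: 25.1
```

>>> servo_tool(
  moves=[
    [[0, 0, 0], [-0.0429, 0.0028, 0], 0],
    [[0, 0, 0], [-0.0429, 0.0028, 0], 0],
    [[0, 0, 0], [-0.0429, 0.0028, 0], 0],
    [[0, 0, 0], [0, 0, 0.045], 0],
    [[0, 0, 0], [0, 0, 0.035], 0],
    [[0, 0, 0], [0, 0, 0.02], 0],
    [[0, 0, 0], [0, 0, 0], 0],
    [[0, 0, 0], [0, 0, 0], 0],
    [[0, 0, 0], [0, 0, 0], 0],
  ],
)

```text
time: 18.35
ee_pos: [0.5008, -0.3597, 0.0744]
tcp_rot: [179.9, 0.1, 92.5]
wrist_force: [-0.1, 0.2, -0.2]
opening: 0.0131
grasp_force: 25.1
```

```bash
python3 go.py .5007 -.3595 .0476
```

```text
18.35 tool shift [ 0.0002 -0.0001  0.0268] [1.7988e+02 9.0000e-02 9.2490e+01] [ 0.5008 -0.3597  0.0744]
```

>>> servo_tool(
  moves=[
    [[0, 0, 0], [0, 0, 0.012], 0],
    [[0, 0, 0], [0, 0, 0.009], 0],
    [[0, 0, 0], [0, 0, 0.003], 0],
    [[0, 0, 0], [0, 0, 0.001], 0],
    [[0, 0, 0], [0, 0, 0], 0],
    [[0, 0, 0], [0, 0, 0], 0],
  ],
)

```text
time: 18.95
ee_pos: [0.4998, -0.359, 0.0476]
tcp_rot: [-180.0, -0.0, 92.5]
wrist_force: [-2.7, 1.4, 4.0]
opening: 0.013
grasp_force: 25.6
```

>>> servo_tool(
  moves=[
    [[0, 0, 0], [0, 0, 0], 15],
    [[0, 0, 0], [0, 0, 0], 20],
    [[0, 0, 0], [0, 0, 0], 50],
    [[0, 0, 0], [0, 0, 0], 100],
    [[0, 0, 0], [0, 0, 0], 100],
    [[0, 0, 0], [0, 0, 0], 100],
    [[0, 0, 0], [0, 0, 0], 100],
    [[0, 0, 0], [0, 0, -0.03], 100],
    [[0, 0, 0], [0, 0, -0.05], 100],
    [[0, 0, 0], [0, 0, -0.05], 100],
    [[0, 0, 0], [0, 0, -0.03], 100],
    [[0, 0, 0], [0, 0, 0], 100],
  ],
)

```text
time: 20.15
ee_pos: [0.5013, -0.3602, 0.2129]
tcp_rot: [179.6, 0.3, 92.5]
wrist_force: [0.0, -0.4, -0.5]
opening: 0.0855
grasp_force: 0.0
```

```bash
python3 go.py .4393 .189 .015
```

```text
20.15 tool shift [ 0.5514 -0.0382  0.1979] [179.64   0.28  92.48] [ 0.5013 -0.3602  0.2129]
```

>>> servo_tool(
  moves=[
    [[0, 0, 0], [0.046, -0.0032, 0], 100],
    [[0, 0, 0], [0.046, -0.0032, 0], 100],
    [[0, 0, 0], [0.046, -0.0032, 0], 100],
    [[0, 0, 0], [0.046, -0.0032, 0], 100],
    [[0, 0, 0], [0.046, -0.0032, 0], 100],
    [[0, 0, 0], [0.046, -0.0032, 0], 100],
    [[0, 0, 0], [0.046, -0.0032, 0], 100],
    [[0, 0, 0], [0.046, -0.0032, 0], 100],
    [[0, 0, 0], [0.046, -0.0032, 0], 100],
    [[0, 0, 0], [0.046, -0.0032, 0], 100],
    [[0, 0, 0], [0.046, -0.0032, 0], 100],
    [[0, 0, 0], [0.046, -0.0032, 0], 100],
  ],
)

```text
time: 21.35
ee_pos: [0.437, 0.1923, 0.2066]
tcp_rot: [-180.0, 0.0, 92.5]
wrist_force: [0.9, -0.1, -0.4]
opening: 0.0852
grasp_force: 0.0
```

>>> servo_tool(
  moves=[
    [[0, 0, -4], [0, 0, 0], 100],
    [[0, 0, 0], [0, 0, 0.05], 100],
    [[0, 0, 0], [0, 0, 0.05], 100],
    [[0, 0, 0], [0, 0, 0], 100],
    [[0, 0, 0], [0, 0, 0], 100],
    [[0, 0, 0], [0, 0, 0], 100],
  ],
)

```text
time: 21.95
ee_pos: [0.4392, 0.191, 0.1103]
tcp_rot: [179.8, -0.1, 96.5]
wrist_force: [0.8, 0.3, 0.3]
opening: 0.0854
grasp_force: 0.0
```

```bash
python3 go.py .4393 .189 .015; python3 - <<'E'
from h import *
p,d=camera('top'); cv2.imwrite('pics/t5.png',cv2.resize(p[200:280,320:520,::-1],None,fx=4,fy=4,interpolation=3))
c=calibration("top"); K=np.array(c["camera_matrix"])
v,u=np.mgrid[:480,:640]; P=np.stack([(u-K[0,2])/K[0,0]*d,(v-K[1,2])/K[1,1]*d,d],-1)
W=(P-np.array(c["t"]))@np.array(c["R"])
m=(abs(W[...,0]-.498)<.04)&(abs(W[...,1]+.36)<.03)&(W[...,2]>.065)&(W[...,2]<.12)
print(m.sum(),np.percentile(W[m],[1,50,99],0),cv2.minAreaRect(W[m][:,:2].astype(np.float32)))
E
```

```text
21.95 tool shift [-0.002  -0.0001  0.0953] [ 1.7979e+02 -6.0000e-02  9.6460e+01] [0.4392 0.191  0.1103]
58 [[ 0.49414578 -0.36447138  0.06515133]
 [ 0.49996686 -0.35711924  0.07564507]
 [ 0.50769528 -0.3514542   0.08073476]] ((0.5008722543716431, -0.3583492934703827), (0.013642281293869019, 0.01320275291800499), 34.0882453918457)
```

View pics/t5.png

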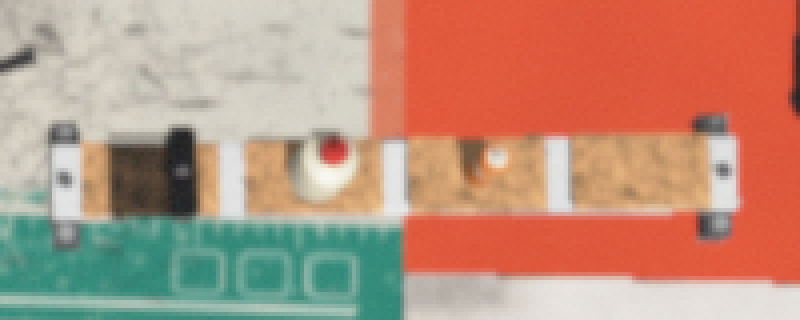

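Comb (px 110–195), bottle (325) and cell (485) stand centred on their pads. Last, the block.

>>> servo_tool(
  moves=[
    [[0, 0, 0], [-0.002, 0, 0.04], 100],
    [[0, 0, 0], [0, 0, 0.035], 100],
    [[0, 0, 0], [0, 0, 0.02], 100],
    [[0, 0, 0], [0, 0, 0], 100],
    [[0, 0, 0], [0, 0, 0], 100],
    [[0, 0, 0], [0, 0, 0], 30],
    [[0, 0, 0], [0, 0, 0], 30],
    [[0, 0, 0], [0, 0, 0], 30],
    [[0, 0, 0], [0, 0, 0], 30],
    [[0, 0, 0], [0, 0, 0], 30],
    [[0, 0, 0], [0, 0, 0], 30],
    [[0, 0, 0], [0, 0, 0], 30],
  ],
  force=80,
)

```text
time: 23.2
ee_pos: [0.4391, 0.189, 0.0141]
tcp_rot: [179.8, -0.0, 96.5]
wrist_force: [0.3, -1.2, 6.5]
opening: 0.0507
grasp_force: 84.0
```

```bash
python3 go.py .5041 -.4374 .016
```

```text
23.2 tool shift [-0.6297 -0.0061 -0.0019] [ 1.7983e+02 -4.0000e-02  9.6480e+01] [0.4391 0.189  0.0141]
```

>>> servo_tool(
  moves=[
    [[0, 0, 0], [0, 0, -0.01], 30],
    [[0, 0, 0], [0, 0, -0.03], 30],
    [[0, 0, 0], [0, 0, -0.04], 30],
    [[0, 0, 0], [0, 0, -0.045], 30],
    [[0, 0, 4], [0, 0, -0.03], 30],
    [[0, 0, 0], [0, 0, 0], 30],
    [[0, 0, 0], [-0.0449, 0.0027, 0], 30],
    [[0, 0, 0], [-0.0449, 0.0027, 0], 30],
    [[0, 0, 0], [-0.0449, 0.0027, 0], 30],
    [[0, 0, 0], [-0.0449, 0.0027, 0], 30],
    [[0, 0, 0], [-0.0449, 0.0027, 0], 30],
    [[0, 0, 0], [-0.0449, 0.0027, 0], 30],
  ],
)

```text
time: 24.4
ee_pos: [0.4649, -0.0816, 0.1655]
tcp_rot: [-179.9, -0.0, 92.6]
wrist_force: [1.7, 0.5, -5.9]
opening: 0.0507
grasp_force: 85.6
```

>>> servo_tool(
  moves=[
    [[0, 0, 0], [-0.0449, 0.0027, 0], 30],
    [[0, 0, 0], [-0.0449, 0.0027, 0], 30],
    [[0, 0, 0], [-0.0449, 0.0027, 0], 30],
    [[0, 0, 0], [-0.0449, 0.0027, 0], 30],
    [[0, 0, 0], [-0.0449, 0.0027, 0], 30],
    [[0, 0, 0], [-0.0449, 0.0027, 0], 30],
    [[0, 0, 0], [-0.0449, 0.0027, 0], 30],
    [[0, 0, 0], [-0.0449, 0.0027, 0], 30],
    [[0, 0, 0], [0, 0, 0], 30],
    [[0, 0, 0], [0, 0, 0], 30],
    [[0, 0, 0], [0, 0, 0], 30],
  ],
)

```text
time: 25.5
ee_pos: [0.5026, -0.4369, 0.166]
tcp_rot: [-179.9, -0.1, 92.5]
wrist_force: [-0.0, 0.5, -5.6]
opening: 0.0506
grasp_force: 85.7
```

```bash
python3 go.py .5041 -.4374 .0141
```

```text
25.5 tool shift [-0.0005  0.0015  0.1519] [-1.7991e+02 -1.0000e-01  9.2530e+01] [ 0.5026 -0.4369  0.166 ]
```

>>> servo_tool(
  moves=[
    [[0, 0, 0], [-0.0005, 0.0015, 0.04], 30],
    [[0, 0, 0], [0, 0, 0.045], 30],
    [[0, 0, 0], [0, 0, 0.035], 30],
    [[0, 0, 0], [0, 0, 0.018], 30],
    [[0, 0, 0], [0, 0, 0.008], 30],
    [[0, 0, 0], [0, 0, 0.003], 30],
    [[0, 0, 0], [0, 0, 0], 30],
    [[0, 0, 0], [0, 0, 0], 30],
  ],
)

```text
time: 26.3
ee_pos: [0.5052, -0.4386, 0.0201]
tcp_rot: [179.9, 0.1, 92.5]
wrist_force: [1.1, -1.3, -6.5]
opening: 0.0507
grasp_force: 85.6
```

>>> servo_tool(
  moves=[
    [[0, 0, 0], [0.001, -0.001, 0.002], 30],
    [[0, 0, 0], [0, 0, 0.002], 30],
    [[0, 0, 0], [0, 0, 0.001], 30],
    [[0, 0, 0], [0, 0, 0], 30],
    [[0, 0, 0], [0, 0, 0], 30],
  ],
)

```text
time: 26.8
ee_pos: [0.5035, -0.4375, 0.0142]
tcp_rot: [180.0, 0.0, 92.5]
wrist_force: [-3.0, 3.8, 4.4]
opening: 0.0509
grasp_force: 86.8
```

>>> servo_tool(
  moves=[
    [[0, 0, 0], [0, 0, 0], 70],
    [[0, 0, 0], [0, 0, 0], 100],
    [[0, 0, 0], [0, 0, 0], 100],
    [[0, 0, 0], [0, 0, 0], 100],
    [[0, 0, 0], [0, 0, 0], 100],
    [[0, 0, 0], [0, 0, -0.03], 100],
    [[0, 0, 0], [0, 0, -0.05], 100],
    [[0, 0, 0], [0, 0, -0.05], 100],
    [[0, 0, 0], [0, 0, -0.04], 100],
    [[0, 0, 0], [0.03, -0.04, 0], 100],
    [[0, 0, 0], [0.03, -0.04, 0], 100],
    [[0, 0, 0], [0.03, -0.04, 0], 100],
  ],
)

```text
time: 28.0
ee_pos: [0.3787, -0.3519, 0.183]
tcp_rot: [180.0, 0.0, 92.5]
wrist_force: [0.6, -0.1, 0.9]
opening: 0.0856
grasp_force: 0.0
```

>>> servo_tool(
  moves=[
    [[0, 0, 0], [0.03, -0.04, 0], 100],
    [[0, 0, 0], [0.03, -0.04, 0], 100],
    [[0, 0, 0], [0.03, -0.03, 0], 100],
    [[0, 0, 0], [0, 0, 0], 100],
    [[0, 0, 0], [0, 0, 0], 100],
  ],
)

```text
time: 28.5
ee_pos: [0.2658, -0.2675, 0.184]
tcp_rot: [179.9, 0.1, 92.5]
wrist_force: [0.6, 0.1, 0.4]
opening: 0.0851
grasp_force: 0.0
```

```bash
python3 - <<'E'
from h import *
p,d=camera('top'); cv2.imwrite('pics/t6.png',cv2.resize(p[200:300,320:520,::-1],None,fx=4,fy=4,interpolation=3))
c=calibration("top"); K=np.array(c["camera_matrix"])
v,u=np.mgrid[:480,:640]; P=np.stack([(u-K[0,2])/K[0,0]*d,(v-K[1,2])/K[1,1]*d,d],-1)
W=(P-np.array(c["t"]))@np.array(c["R"])
m=(abs(W[...,0]-.504)<.05)&(abs(W[...,1]+.437)<.05)&(W[...,2]>.041)&(W[...,2]<.056)
print(m.sum(),cv2.minAreaRect(W[m][:,:2].astype(np.float32)))
E
```

```text
990 ((0.504361093044281, -0.4369271993637085), (0.052397869527339935, 0.06750466674566269), 1.8914659023284912)
```

View pics/t6.png

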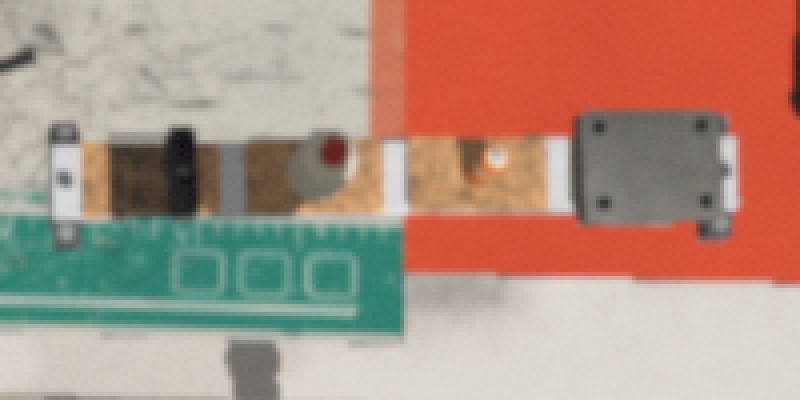

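All four parts sit centred on their pads (comb px 110–195, bottle 325, cell 485, block 575–725), and the gripper is clear.

```bash
python3 -c "
from workcell import *
print(job_done())"
```

```text
the job is handed in; nothing more can be done
None
```

The four parts are on the cork pads in reverse order (left to right: comb, bottle, cell, block), each centred, same side up and released, and I handed the job in at about 29 s.

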